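Finish the loading dock and hold the garage open

TASK

Finish the toy gas station's loading dock: lay the two loose slats flat on the crosswise second layer as its third layer, pointing at the garage, one straight above each slat of the bottom layer and ends in line with it, and let them go. Then take the garage's cover by its bar handle and swing it open to 45 degrees, and finish while still holding it there, so that a car can roll in; the cover falls shut if released and must be carried by your grip alone. Leave the toy vehicles, the tumbler and the rest of the dock where they are.

Things in the scene. Friction and masses are not known exactly. Their poses are not given: they have to be found in the camera images.
- slat_a: a plain light wooden slat, 120 x 26 x 16 mm, about 30 g, lying flat; origin at the centre of its underside, x along its length, y across its width, z up. One of the two loose slats, interchangeable, lying on the shelf to the left or right of the station, its length within 35 degrees of world x
- slat_b: a plain light wooden slat, 120 x 26 x 16 mm, about 30 g, lying flat; origin at the centre of its underside, x along its length, y across its width, z up. The other of the two loose slats.
- foot: dock base fixed to the shelf before the garage, 10 to 30 mm from it: 120 x 120 x 4 mm sheet with the bottom layer glued on, two such slats along its x at y = +40 and -40 mm, tops at 20 mm. Origin: centre of its underside, on the shelf; x points at the garage (within 5 degrees), z up. The loose slats belong along x at x = 0, y = +40 and -40 mm, undersides 36, tops 52 mm above the shelf
- cross_near: a plain light wooden slat, 120 x 26 x 16 mm, about 30 g, lying flat; origin at the centre of its underside, x along its length, y across its width, z up. Lies loose in the dock's second layer, across the base, at x = -40 mm of the base (robot's side); underside 20 mm, top 36 mm above the shelf
- cross_far: a plain light wooden slat, 120 x 26 x 16 mm, about 30 g, lying flat; origin at the centre of its underside, x along its length, y across its width, z up. Lies loose in the dock's second layer, across the base, at x = +40 mm of the base (garage side); underside 20 mm, top 36 mm above the shelf
- station: yellow plastic toy gas station fixed to the shelf: garage 150 (x) x 160 (y) mm, solid up to its floor at 52 mm, walls to 104 mm; two pumps 51 mm high on an apron behind it (to x = 125 mm). Origin: centre of the garage, on the shelf; its front faces the robot, x points away from the robot, z up. Cover and handle are part of it
- cover (a joint): angle of the garage's cover, rad: 0 shut, 0.785 = 45 degrees, stop at 1.3. Roof and front in one piece, 168 mm wide, 155 mm from hinge to front, roof top 111 mm above the shelf, front down to 58 mm; hinged along the garage's far upper edge, the front rises. 230 g with handle, nearly frictionless hinge, falls shut from every angle
- handle (a point): bar handle on the cover: round bar 12 mm thick along the station's y, free over 68 mm between two thin posts, centre line 45 mm above the roof. The point is the middle of the bar; cover shut, it is 125 mm before and 50 mm above the hinge line, 156 mm above the shelf. It turns with the cover and may turn between the finger pads
- hinge (a point): middle of the cover's hinge line, which runs along the station's y: 75 mm behind the station's centre and 106 mm above the shelf.
- buggy: bystander: lime plastic toy buggy, 88 x 54 x 50 mm, origin at the centre of its underside.
- coupe: bystander: silver die-cast toy coupe, 92 x 40 x 31 mm, origin at the centre of its underside.
- tow_truck: bystander: brown wooden toy tow truck, 150 x 74 x 91 mm, far to the left, origin at the centre of its underside.
- tumbler: bystander: glass tumbler, 72 mm wide and 100 mm high, far to the right, origin at the centre of its underside.
There are look-alikes about, which are no part of the job. Of the things shaped like the foot, the wooden one is meant.

How it is judged:
By the outcome, as a careful person would: the job done as asked, in the order asked, and still so for the second after the job is handed in, while the arm keeps its last pose, push and grip.
It also fails if it takes over 62 s, if anything falls off the work surface, if the arm or the gripper's body presses on something with over 40 N, if the wrist force passes 120 N, or if a joint passes its speed limit or range.

ROBOT

A 7-joint arm with a two-finger parallel gripper is mounted at the origin on the work surface. World frame = base frame: x ahead of the robot, y to its left, z up, the work surface at z = 0. Lengths are in m, angles in degrees, forces in N, time in s.
With the tool pointing down it reaches from about 0.35 to 0.775 m from the base axis. Payload 3.1 kg.
Tool frame: the origin (TCP) lies between the finger pads; the fingertips stand 25 mm ahead of it and the grasp point (between the pads) lies 6 mm ahead of it; z points along the fingers, y is the line along which they close (so a half turn about z gives the same grasp; the last joint's range is limited). The gripper opens to 85 mm and grips with 20 to 120 N. Pads are 22 mm wide; open, the fingers measure 114 mm over their backs; the gripper's body (76 mm by 85 mm) begins 54 mm behind the grasp point. The pads swing forward as they close: fully open they stand 13 mm farther back than shut.
Start: joints at [68.543, 17.813, 0.802, 86.603, -0.252, 75.585, -1.558], TCP at [0.18, -0.52, 0.256] pointing down, gripper open.
Joint ranges: [-154.91, 154.91], [-16.99, 109.72], [-72.82, 74.43], [7.12, 147.25], [-82.49, 262.49], [11.32, 116.49], [-174.64, 174.64]. Speed limits (degrees/s): [159.86, 159.86, 180, 180, 180, 180, 180].

INTERFACE

Orientations are given as a 3x3 rotation matrix whose columns are the frame's x, y, z axes.
In Python, from cell import readout, vision, bot gives the robot as it stands.
- The arm moves only by the tool jog_arm, never from a script. Its argument "plan" is one flat list of numbers, 5 for each row, row after row: the closure, from 0 (fully open) to 1 (shut), then the shift along the tool's x, y, z in m, then the turn about the tool's z in rad. In form: [hand, tx, ty, tz, twist, hand, tx, ty, tz, twist, ...]. A call has 1 to 8 rows; each row shifts and turns the commanded pose from where the row before left it, along the tool's axes as they then stand; what a row does not reach is not made up. A row lasts 1/10 s, in which the tool goes at most 50 mm and 8.59 degrees, less where a joint would pass 70% of its speed; a pose out of reach is approached as far as the arm can. A call with a gripper value outside its range is refused whole. The fingers move at their own pace and stop on an object; "grip_force" is the grip in N (left out, the last holds). Time passes only in rows, so rows that do not move let the fingers close. It gives the time, the measured TCP pose, the force, the opening and the grip force at its end, in the units of the state.
- readout.sense(): the state, without advancing time (a new reading comes with each control period).
- vision.grab_frame(name): name is "scene" or "top"; returns the picture (400x640x3 uint8, red, green, blue); there is no depth.
- vision.camera_params(name): a dict with "intrinsics" (3x3 intrinsics, pixels), "k1" (the pictures are not rectified: a ray, as slopes to the right and down, at radius r is drawn at 1 + k1 r^2 times it, then the intrinsics apply), "view" (4x4, takes a point from world to camera coordinates). Camera axes: x right, y up, looking along -z (the intrinsics and any distortion apply to the point x, -y, -z); pixel columns grow to the right and rows downward; lengths in m; the calibration is good to about 2 mm. A picture is of the moment at which its call begins. camera_params takes no time and is no camera call.
- bot.close_job(): hands the job in; it is judged then, once.
The state is a dict: "clock": time; "qpos": joint angles; "joint_vel": joint speeds; "effort": joint torques, N m; "eef_pos": TCP position; "tool_rot": TCP orientation; "wrist_force": force on the tool from outside, world axes, zero at the start; "moment": the same for the moment, N m; "width": finger opening in m; "finger_force": force on a finger pad.
Only numpy, scipy, OpenCV 4.12 (cv2) and the standard library are available. Lean on these libraries where they do the work, as an engineer would, in place of code of your own. Each camera call takes 0.05 s, during which the arm holds its last target. There are 200 camera calls.

## Working session

There is one attempt and no reset: what is moved stays moved. The work goes in short steps, Python scripts to look and compute and a tool call to move; the robot and the scene stay as the last step left them, time stands still between calls to the robot, and variables do not carry over. Pictures are saved under pics/ and viewed, at most 10 in all, crops included, and the job is handed in when it is done.

Besides the shell and the picture viewer there is one more tool, called by a JSON object that holds its "method" and its "body", one argument or row to a line. jog_arm: Moves the arm, as the interface text tells. Its arguments: {"type":"object","properties":{"plan":{"type":"array"},"grip_force":{"type":"number"}},"required":["plan"]}

```bash
ls; mkdir -p pics
python3 - <<'E'
from cell import readout, vision, bot
import cv2
for n in ("scene","top"):
    im=vision.grab_frame(n); cv2.imwrite(f"pics/{n}0.png",im[:,:,::-1])
    p=vision.camera_params(n); print(n,p)
print(readout.sense())
E
```

```text
pics
scene {'intrinsics': array([[430.13571886,   0.        , 318.58944165],
       [  0.        , 430.13571886, 200.70544613],
       [  0.        ,   0.        ,   1.        ]]), 'k1': -0.1053597429760867, 'view': array([[-0.04409527,  0.99893563, -0.01353549,  0.01974607],
       [-0.81333605, -0.02802838,  0.58111865,  0.33944735],
       [ 0.58012075,  0.03663349,  0.81370628, -1.67357875],
       [ 0.        ,  0.        ,  0.        ,  1.        ]])}
top {'intrinsics': array([[383.63258228,   0.        , 320.9822275 ],
       [  0.        , 383.63258228, 200.49224594],
       [  0.        ,   0.        ,   1.        ]]), 'k1': 0.02277864460838901, 'view': array([[-0.01895831, -0.99964172, -0.01889488,  0.00902134],
       [ 0.99573319, -0.02058446,  0.08995388, -0.52189779],
       [-0.09031059, -0.01710889,  0.99576668, -1.13232969],
       [ 0.        ,  0.        ,  0.        ,  1.        ]])}
{'clock': 0.1, 'qpos': array([68.5440313 , 17.85615721,  0.80437817, 86.68481762, -0.25367875,
       75.58453001, -1.55919055]), 'joint_vel': array([-0.07813477, -0.11973536, -0.00247889, -0.28673732, -0.00131829,
       -0.00358768,  0.01281685]), 'effort': array([ 1.35483107e-03, -3.80852365e+01,  1.47054484e-01, -2.31241786e+01,
        1.23919689e-02,  8.09090532e-03,  6.36747785e-06]), 'eef_pos': array([ 0.17946703, -0.51924319,  0.25531242]), 'tool_rot': array([[ 9.45134583e-01,  3.26680293e-01, -7.78362454e-04],
       [ 3.26681211e-01, -9.45132440e-01,  2.01422803e-03],
       [-7.76470020e-05, -2.15799296e-03, -9.99997669e-01]]), 'wrist_force': array([-0.24288815, -0.05049969,  0.40059042]), 'moment': array([0.0344581 , 0.04579433, 0.03584355]), 'finger_force': 0.0, 'width': 0.08535384274817821}
```

View pics/scene0.png

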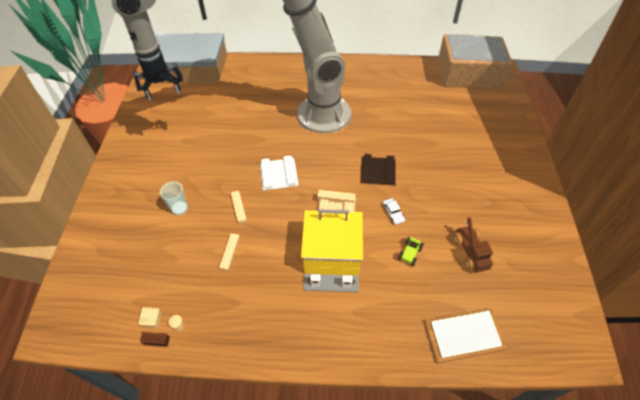

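View pics/top0.png

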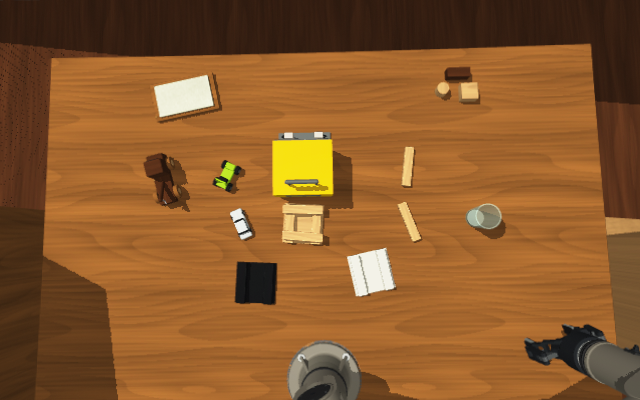

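The top view shows:
- Loose slats at (408,167) and (409,222).
- The wooden foot with its cross layer at (303,224).
- The yellow station at (302,167), with the grey bar handle at (302,182).

Possible mix-ups:
- **Foot:** white base (372,272), black base (256,283), wooden base (303,224). I choose the wooden one.
- **Slats:** (408,167) and (409,222), against the wood block (470,92), disc (443,91), dark block (457,74) and the board (186,97). I choose the first two, which are long, light and beside the station.

Next I check these in a crop and measure.

```bash
cat > h.py <<'E'
import numpy as np, cv2
from cell import readout, vision, bot
P={n:vision.camera_params(n) for n in("scene","top")}
def ray(n,uv):
    p=P[n];K=np.array(p["intrinsics"]);V=np.array(p["view"])
    D=np.array([p["k1"],0,0,0,0.])
    q=cv2.undistortPoints(np.array(uv,float).reshape(-1,1,2),K,D).reshape(-1,2)
    d=np.c_[q[:,0],-q[:,1],-np.ones(len(q))]@V[:3,:3]
    return -V[:3,:3].T@V[:3,3],d
def plane(n,uv,z):
    c,d=ray(n,uv); return (c+d*((z-c[2])/d[:,2])[:,None])[:,:2]
def proj(n,X):
    p=P[n];V=np.array(p["view"]);c=np.atleast_2d(X)@V[:3,:3].T+V[:3,3]
    q=np.c_[c[:,0],-c[:,1]]/-c[:,2:]; r=(q**2).sum(1,keepdims=True)
    return (q*(1+p["k1"]*r))@np.array(p["intrinsics"])[:2,:2].T+np.array(p["intrinsics"])[:2,2]
def wood(im):
    h=cv2.cvtColor(im,cv2.COLOR_RGB2HSV)
    return cv2.inRange(h,(8,50,175),(28,165,255))
def blobs(n,mask,z,amin=60):
    """components -> area, pixel centroid, rect on plane z: centre, size, yaw of long side"""
    out=[]
    s=4;M=cv2.resize(mask,None,fx=s,fy=s,interpolation=cv2.INTER_CUBIC);M=(M>127).astype(np.uint8)
    for c in cv2.findContours(M,cv2.RETR_EXTERNAL,cv2.CHAIN_APPROX_NONE)[0]:
        if cv2.contourArea(c)<amin*s*s: continue
        uv=(c.reshape(-1,2)+.5)/s-.5
        w=plane(n,uv,z)
        (a,b),(l,m),t=cv2.minAreaRect((w*1000).astype(np.float32))
        if l<m:l,m,t=m,l,t+90
        out.append((uv.mean(0).round(1),np.round((a/1000,b/1000),4),round(l),round(m),round((t+90)%180-90,1)))
    return out
E
python3 - <<'E'
from h import *
for n in("top","scene"):
    im=vision.grab_frame(n)
    for b in blobs(n,wood(im),.016): print(n,*b)
    if n=="top":
        m=wood(im); c=np.hstack([im[125:300,225:440],cv2.merge([m]*3)[125:300,225:440]])
        cv2.imwrite("pics/c1.png",cv2.resize(c[:,:,::-1],(790,322),interpolation=cv2.INTER_CUBIC))
        y=cv2.inRange(cv2.cvtColor(im,cv2.COLOR_RGB2HSV),(25,180,150),(33,255,255))
        for b in blobs(n,y,.111): print("yel",*b)
        for p in ([302,182],[408,167],[370,272]): print(cv2.cvtColor(im,cv2.COLOR_RGB2HSV)[p[1],p[0]])
E
```

```text
top [621.8 225. ] [ 0.4293 -0.8835] 95 49 85.1
top [300.2 222.1] [0.4575 0.0587] 126 120 88.9
top [408.6 220.8] [ 0.4556 -0.2631] 122 31 19.8
top [407.2 166. ] [ 0.6238 -0.2652] 122 32 -7.9
top [469.3  90. ] [ 0.8543 -0.4628] 53 51 -1.9
top [442.7  87.4] [ 0.8655 -0.3833] 40 37 -46.1
yel [302.  166.9] [0.6101 0.0492] 166 156 88.8
[ 45  14 112]
[ 19 122 237]
[ 27  12 243]
scene [176.2 322.5] [ 0.8594 -0.3788] 60 44 52.8
scene [149.7 317.5] [ 0.8495 -0.46  ] 71 70 -88.8
scene [468.4 326.2] [0.8342 0.435 ] 337 277 -53.4
scene [332.5 283.4] [0.7197 0.0468] 167 63 -90.0
scene [332.4 258.6] [0.6415 0.0487] 176 14 89.9
scene [ 30.  250.9] [ 0.65  -0.934] 213 57 84.2
scene [229.1 251.3] [ 0.6267 -0.2659] 137 45 -6.8
scene [396.4 209.8] [0.4585 0.2462] 112 52 21.4
scene [238.3 206.4] [ 0.4595 -0.2634] 144 41 19.1
scene [177.1 197.1] [ 0.4288 -0.4817] 170 88 41.0
scene [340.7 165.3] [0.2752 0.0667] 104 47 -5.0
scene [ 41.3 167.3] [ 0.2647 -1.075 ] 420 172 4.9
scene [101.   94.6] [-0.0875 -0.9477] 125 53 26.0
scene [ 6.9 76.2] [-0.2328 -1.4597] 253 108 29.7
scene [348.6 131.2] [0.0394 0.1752] 958 568 -23.8
scene [277.4  64.8] [-0.3169 -0.2628] 513 237 66.6
scene [462.   54.8] [-0.4037  0.5853] 279 153 40.5
```

View pics/c1.png

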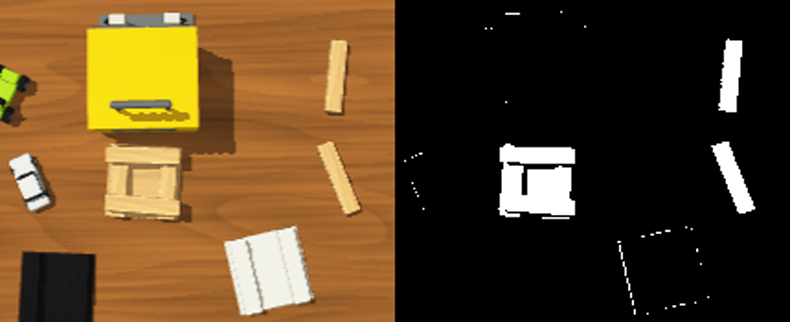

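The crop confirms the wooden foot with its two cross slats, and two plain loose slats of about 122 x 30 mm. Next is a closer look at the dock and handle in both views.

Run:
```python
from h import *
o=[]
for n,(u,v) in (("top",(268,132)),("scene",(295,180))):
    im=vision.grab_frame(n)[v:v+120,u:u+75]
    im=cv2.resize(im,None,fx=5,fy=5,interpolation=cv2.INTER_CUBIC)
    for k in range(0,120,10): cv2.putText(im,str(v+k),(0,k*5+6),0,.35,(255,0,0),1); im[k*5,::6]=0
    for k in range(0,75,10): cv2.putText(im,str(u+k),(k*5,598),0,.3,(255,0,0),1); im[::6,k*5]=0
    o.append(im)
cv2.imwrite("pics/c2.png",np.hstack(o)[:,:,::-1])
```

```text
(no output)
```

View pics/c2.png

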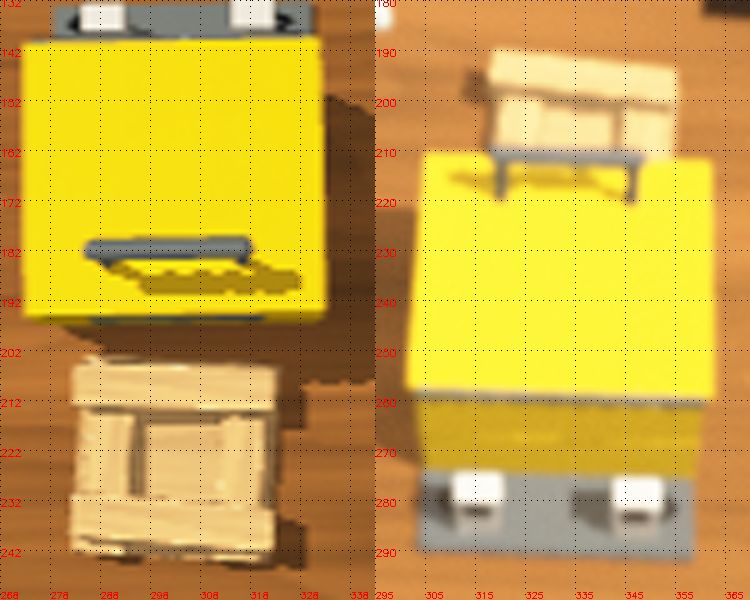

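The crop shows cross_far's top edge running from about (282,204.6) to (322.6,205), cross_near's lower edge from about (282,240.6) to (322.2,242.2), and the handle bar from (286,181) to (317.5,180.5) in top and from (319,211) to (348,211) in scene. I turn these into positions.

Run:
```python
from h import *
f=lambda d:np.array(d,float)/5-.4+[268,132]
g=lambda d:np.array(d,float)/5-.4+[295-75,180]
def rep(t,d,z): print(t,plane("top",f(d),z).round(4).tolist())
rep("far TL TR BR BL",[(72,365),(275,368),(275,408),(72,405)],.036)
rep("near TL TR BR BL",[(70,497),(273,503),(273,555),(70,545)],.036)
rep("botL outer,inner; botR inner,outer",[(76,450),(132,450),(222,450),(265,450)],.020)
rep("roof TL TR BR BL",[(22,38),(320,36),(325,313),(22,318)],.111)
rep("handle ends",[(85,249),(253,249)],.156)
def tri(a,b):
    A=ray("top",[a]);B=ray("scene",[b]);M=np.c_[A[1][0],-B[1][0]]
    s=np.linalg.lstsq(M,B[0]-A[0],rcond=None)[0]
    p,q=A[0]+s[0]*A[1][0],B[0]+s[1]*B[1][0]; return ((p+q)/2).round(4),np.linalg.norm(p-q).round(4)
print("bar mid",tri(f((169,249)),g((375+190,155))))
print("dock far right top",tri(f((275,368)),g((375+120,78))))
# scene: robot-side edge of near slat, ends
print(plane("scene",g([(375+118,50),(375+302,70),(375+302,108),(375+118,80)]),.036).round(4).tolist())
im=cv2.cvtColor(vision.grab_frame("top"),cv2.COLOR_RGB2GRAY).astype(int)
print("rows200-246 c296-302",im[200:247,296:303].mean(1).round().astype(int).tolist())
print("rows c312-318",im[200:247,306:313].mean(1).round().astype(int).tolist())
print("cols278-328 r218-228",im[218:229,278:329].mean(0).round().astype(int).tolist())
```

```text
far TL TR BR BL [[0.511, 0.115], [0.5067, -0.0061], [0.4828, -0.0056], [0.4871, 0.1152]]
near TL TR BR BL [[0.4325, 0.1169], [0.4266, -0.0034], [0.3961, -0.0028], [0.4042, 0.1172]]
botL outer,inner; botR inner,outer [[0.4608, 0.115], [0.4602, 0.0812], [0.4591, 0.027], [0.4586, 0.0011]]
roof TL TR BR BL [[0.691, 0.1325], [0.6882, -0.0361], [0.531, -0.0355], [0.5317, 0.1337]]
handle ends [[0.5634, 0.093], [0.5615, 0.0029]]
bar mid (array([0.5623, 0.0474, 0.157 ]), np.float64(0.001))
dock far right top (array([ 0.4981, -0.0017,  0.1405]), np.float64(0.0116))
[[0.3983, -0.003], [0.4105, 0.1177], [0.441, 0.1176], [0.4227, -0.0019]]
rows200-246 c296-302 [68, 71, 75, 83, 118, 215, 206, 198, 199, 211, 211, 211, 208, 167, 118, 122, 118, 179, 185, 176, 172, 177, 185, 187, 187, 185, 188, 191, 187, 185, 189, 180, 213, 204, 198, 200, 211, 211, 211, 208, 165, 121, 118, 116, 104, 111, 114]
rows c312-318 [68, 72, 75, 76, 102, 180, 207, 202, 206, 203, 207, 212, 215, 215, 115, 116, 128, 197, 193, 190, 188, 192, 197, 201, 204, 203, 203, 205, 208, 205, 204, 208, 182, 208, 203, 204, 205, 204, 209, 214, 212, 142, 120, 174, 91, 107, 111]
cols278-328 r218-228 [112, 111, 111, 111, 114, 161, 190, 202, 212, 213, 210, 207, 202, 201, 206, 175, 122, 120, 120, 170, 199, 200, 199, 199, 199, 199, 198, 198, 198, 198, 198, 198, 197, 197, 204, 211, 211, 210, 205, 200, 203, 206, 170, 114, 104, 78, 92, 112, 112, 113, 113]
```

Run:
```python
from h import *
print(plane("top",[(302.65,223)],.004),plane("top",[(302.4,223)],.02),plane("top",[(302.5,222.3)],.036),"near edge",plane("top",[(309,243.6)],.004))
im=vision.grab_frame("top").astype(int)
g=im.mean(2)
# sub-pixel edges: left outer sheet edge (rising), left slat inner edge (falling), right slat outer edge (falling)
def cross(p,l,up):
    for i in range(len(p)-1):
        if (p[i]<l<=p[i+1]) if up else (p[i]>=l>p[i+1]): return i+(l-p[i])/(p[i+1]-p[i])
    return np.nan
r=np.arange(217,230)
for t,a,b,l,up,z in(("L sheet",279,290,150,1,.004),("L inner",289,297,150,0,.02),("R outer",314,324,150,0,.02)):
    e=np.array([a+cross(g[k,a:b],l,up) for k in r]); 
    w=plane("top",np.c_[e,r][~np.isnan(e)],z); k=np.polyfit(w[:,0],w[:,1],1); print(t,"yaw",np.degrees(np.arctan(k[0])).round(2),"y at .4585",np.polyval(k,.4585).round(4))
c=np.r_[285:321]
for t,a,b,l,up in(("far top",200,208,145,1),("far bot",209,216,155,0),("near bot",236,243,155,0)):
    e=np.array([a+cross(g[a:b,k],l,up) for k in c]); ok=~np.isnan(e)
    w=plane("top",np.c_[c,e][ok],.036); k=np.polyfit(w[:,1],w[:,0],1); print(t,"yaw",-np.degrees(np.arctan(k[0])).round(2),"x at y.057",np.polyval(k,.057).round(4))
```

```text
[[0.45597765 0.0562469 ]] [[0.45546768 0.05594263]] [[0.45701124 0.05454804]] near edge [[0.3931835 0.0378656]]
L sheet yaw -4.85 y at .4585 0.1158
L inner yaw -3.72 y at .4585 0.0832
R outer yaw -3.96 y at .4585 0.0025
far top yaw -3.91 x at y.057 0.5105
far bot yaw -3.22 x at y.057 0.4846
near bot yaw -5.76 x at y.057 0.4041
```

```bash
cat >> h.py <<'E'
def go(x,y,z,yaw=None):
    s=readout.sense();R=np.array(s["tool_rot"]);d=R.T@(np.array([x,y,z])-s["eef_pos"])
    a=np.degrees(np.arctan2(R[1,0],R[0,0]))
    print("shift",d.round(4),"yaw now",a.round(2),"twist rad",None if yaw is None else np.radians(a-yaw).round(4),"tilt",R[:,2].round(4),"t",round(s["clock"],2))
E
python3 - <<'E'
from h import *
go(.4556,-.2645,.20,19.8); go(.4556,-.2645,.029,19.8)
E
```

```text
shift [ 0.3442 -0.151   0.0562] yaw now 19.07 twist rad -0.0127 tilt [-2.e-04  3.e-04 -1.e+00] t 0.4
shift [ 0.3442 -0.151   0.2272] yaw now 19.07 twist rad -0.0127 tilt [-2.e-04  3.e-04 -1.e+00] t 0.4
```

{"method": "jog_arm", "body": {
  "plan": [0,0.043,-0.019,0,-0.0127,0,0.043,-0.019,0.005,0,0,0.043,-0.019,0.007,0,0,0.043,-0.019,0.01,0,0,0.043,-0.019,0.012,0,0,0.043,-0.019,0.016,0,0,0.043,-0.019,0.016,0,0,0.043,-0.018,0.016,0],
  "grip_force": 30
}}

```text
clock: 1.2
eef_pos: [0.4538, -0.2603, 0.1741]
tool_rot: [[0.941, 0.339, 0.001], [0.339, -0.941, -0.001], [0.001, 0.001, -1.0]]
wrist_force: [1.1, -0.3, 0.1]
width: 0.0855
finger_force: 0.0
```

```bash
python3 -c "
from h import *
go(.4556,-.2645,.029,19.8)"
```

```text
shift [0.0002 0.0044 0.1451] yaw now 19.79 twist rad -0.0002 tilt [ 8.e-04 -7.e-04 -1.e+00] t 1.2
```

{"method": "jog_arm", "body": {
  "plan": [0,0,0.004,0.04,0,0,0,0,0.04,0,0,0,0,0.035,0,0,0,0,0.025,0,0,0,0,0.005,0,0,0,0,0,0,1,0,0,0,0,1,0,0,0,0],
  "grip_force": 30
}}

```text
clock: 2.0
eef_pos: [0.4554, -0.2662, 0.0311]
tool_rot: [[0.941, 0.339, 0.003], [0.339, -0.941, -0.002], [0.003, 0.003, -1.0]]
wrist_force: [0.0, -0.4, 0.8]
width: 0.059
finger_force: 0.0
```

{"method": "jog_arm", "body": {
  "plan": [1,0,0,0,0,1,0,0,0,0,1,0,0,0,0]
}}

```text
clock: 2.3
eef_pos: [0.4547, -0.2659, 0.0303]
tool_rot: [[0.941, 0.339, 0.002], [0.339, -0.941, -0.001], [0.001, 0.002, -1.0]]
wrist_force: [0.5, 0.4, 4.1]
width: 0.0249
finger_force: 30.0
```

Run:
```python
from h import *
s=readout.sense(); print(s["width"],s["finger_force"],s["wrist_force"])
go(.4549,.0159,.13,-3.8)
im=vision.grab_frame("top")
for b in blobs("top",wood(im),.016): print(*b)
```

```text
0.024943025558049434 30.04791408777237 [0.497321   0.41226133 4.0855017 ]
shift [ 0.0958 -0.2649 -0.1001] yaw now 19.8 twist rad 0.4119 tilt [ 0.0017 -0.0011 -1.    ] t 2.3
[621.5 225.1] [ 0.4314 -0.8838] 98 52 89.7
[300.3 222.1] [0.4575 0.0587] 126 120 88.9
[403.2 208.7] [ 0.4911 -0.251 ] 47 32 24.3
[407.2 165.7] [ 0.6246 -0.2653] 124 32 -7.4
[469.4  90.1] [ 0.8543 -0.464 ] 54 53 88.2
[442.7  87.4] [ 0.8655 -0.3833] 40 37 -46.1
```

{"method": "jog_arm", "body": {
  "plan": [1,0,0,-0.03,0,1,0,0,-0.04,0,1,0.012,-0.034,-0.03,0,1,0.0168,-0.0462,0,0,1,0.0168,-0.0462,0,0,1,0.0168,-0.0462,0,0,1,0.0168,-0.0462,0,0,1,0.0166,-0.0461,0,0]
}}

```text
clock: 3.15
eef_pos: [0.4538, 0.018, 0.1293]
tool_rot: [[0.941, 0.338, 0.0], [0.338, -0.941, -0.0], [0.0, 0.0, -1.0]]
wrist_force: [2.1, -0.1, -0.1]
width: 0.0247
finger_force: 29.7
```

{"method": "jog_arm", "body": {
  "plan": [1,0,0,0,0.138,1,0,0,0,0.138,1,0,0,0,0.136,1,0,0,0,0,1,0,0,0,0]
}}

```text
clock: 3.65
eef_pos: [0.4541, 0.0162, 0.1291]
tool_rot: [[0.998, -0.064, -0.001], [-0.064, -0.998, -0.0], [-0.001, 0.0, -1.0]]
wrist_force: [-0.4, -0.2, -0.0]
width: 0.0256
finger_force: 29.7
```

Run:
```python
from h import *
s=readout.sense(); print(s["width"],s["finger_force"],s["wrist_force"])
go(.4549,.0159,.067,-3.8)
n="scene"
im=vision.grab_frame("top"); c=im[150:270,250:370]; im2=vision.grab_frame("scene")[130:250,270:390]
cv2.imwrite("pics/c3.png",cv2.resize(np.hstack([c,im2])[:,:,::-1],(800,400),interpolation=cv2.INTER_CUBIC))
```

```text
0.025574338904069283 29.724394977092743 [-0.43960629 -0.2164396  -0.03029011]
shift [0.0008 0.0003 0.0621] yaw now -3.65 twist rad 0.0026 tilt [-5.e-04 -1.e-04 -1.e+00] t 3.65
```

View pics/c3.png

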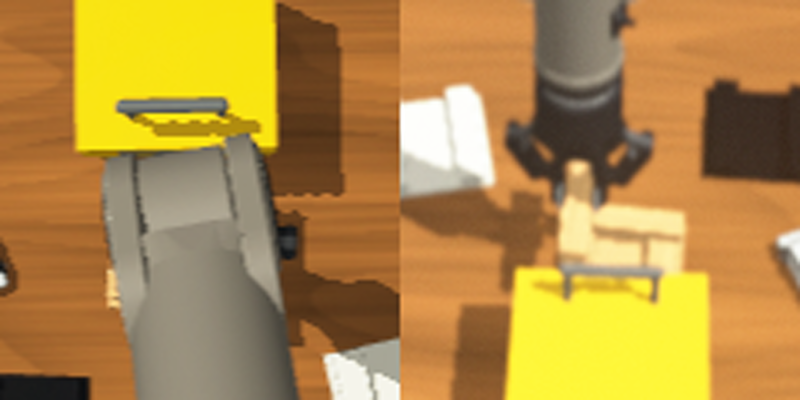

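The slat is held over the dock's right side (scene crop, about (575,210)), aligned with the dock. I lower it.

{"method": "jog_arm", "body": {
  "plan": [1,0,0,0.025,0.002,1,0,0,0.02,0,1,0,0,0.01,0,1,0,0,0.004,0,1,0,0,0.002,0,1,0,0,0,0,1,0,0,0,0]
}}

```text
clock: 4.45
eef_pos: [0.4551, 0.0163, 0.069]
tool_rot: [[0.998, -0.068, 0.002], [-0.068, -0.998, -0.0], [0.002, -0.0, -1.0]]
wrist_force: [0.4, 0.3, 0.4]
width: 0.0254
finger_force: 29.7
```

{"method": "jog_arm", "body": {
  "plan": [1,0,0,0.0015,0,1,0,0,0,0]
}}

```text
clock: 4.65
eef_pos: [0.4546, 0.0163, 0.067]
tool_rot: [[0.998, -0.068, 0.001], [-0.068, -0.998, -0.0], [0.001, 0.0, -1.0]]
wrist_force: [-0.4, 0.4, 0.4]
width: 0.0253
finger_force: 29.7
```

{"method": "jog_arm", "body": {
  "plan": [1,-0.0005,0,0.001,0,1,0,0,0,0]
}}

```text
clock: 4.85
eef_pos: [0.4543, 0.0163, 0.0662]
tool_rot: [[0.998, -0.068, 0.001], [-0.068, -0.998, -0.0], [0.001, 0.0, -1.0]]
wrist_force: [0.3, -0.3, 2.3]
width: 0.0249
finger_force: 30.1
```

Contact. I release it, go up, and head for slat B.

{"method": "jog_arm", "body": {
  "plan": [0.5,0,0,0,0,0.4,0,0,0,0,0.3,0,0,0,0,0.3,0,0,-0.01,0,0.2,0,0,-0.03,0,0.1,0,0,-0.04,0,0,0,0,-0.04,0,0,0,0,0,0]
}}

```text
clock: 5.65
eef_pos: [0.4583, 0.0169, 0.1921]
tool_rot: [[0.998, -0.068, 0.013], [-0.068, -0.998, 0.0], [0.013, -0.001, -1.0]]
wrist_force: [0.9, -0.8, 0.2]
width: 0.0854
finger_force: 0.0
```

Run:
```python
from h import *
go(.6245,-.2665,.19,-7.7)
```

```text
shift [0.1851 0.2714 0.0043] yaw now -3.91 twist rad 0.0661 tilt [ 1.350e-02  2.000e-04 -9.999e-01] t 5.65
```

{"method": "jog_arm", "body": {
  "plan": [0,0,0.047,0,0.066,0,0.0165,0.043,0,0,0,0.027,0.036,0,0,0,0.027,0.036,0,0,0,0.027,0.036,0,0,0,0.027,0.036,0,0,0,0.03,0.0235,0.01,0,0,0.014,0,0.03,0]
}}

```text
clock: 6.45
eef_pos: [0.5921, -0.2696, 0.1483]
tool_rot: [[0.99, -0.142, 0.007], [-0.142, -0.99, -0.008], [0.008, 0.006, -1.0]]
wrist_force: [0.4, 0.0, 0.4]
width: 0.0855
finger_force: 0.0
```

Run:
```python
from h import *
go(.6245,-.2665,.030,-7.7)
im=vision.grab_frame("top")
m=wood(im)
```

```text
shift [ 0.0307 -0.0084  0.1185] yaw now -8.14 twist rad -0.0076 tilt [ 0.0075 -0.0076 -0.9999] t 6.45
```

{"method": "jog_arm", "body": {
  "plan": [0,0.02,-0.006,0.02,-0.007,0,0.0095,-0.001,0.03,0,0,0,0,0.03,0,0,0,0,0.015,0,0,0,0,0,0,0,0,0,0,0]
}}

```text
clock: 7.1
eef_pos: [0.6199, -0.2589, 0.0518]
tool_rot: [[0.992, -0.127, 0.001], [-0.127, -0.992, -0.0], [0.001, 0.0, -1.0]]
wrist_force: [0.3, 0.0, 0.5]
width: 0.0853
finger_force: 0.0
```

Run:
```python
from h import *
go(.6245,-.2665,.030,-7.7)
im=vision.grab_frame("top")
for b in blobs("top",wood(im),.016): print(*b)
```

```text
shift [0.0056 0.007  0.0218] yaw now -7.31 twist rad 0.0069 tilt [ 9.e-04 -3.e-04 -1.e+00] t 7.1
[621.6 225. ] [ 0.4314 -0.8838] 98 52 89.7
[300.3 225.4] [0.4567 0.0615] 124 118 -2.3
[469.3  90. ] [ 0.8543 -0.4627] 56 53 88.2
[442.7  87.4] [ 0.8655 -0.3833] 40 37 -46.1
```

{"method": "jog_arm", "body": {
  "plan": [0,0.0055,0.007,0,0.007,0,0,0,0.015,0,0,0,0,0.006,0,0,0,0,0,0,1,0,0,0,0,1,0,0,0,0,1,0,0,0,0,1,0,0,0,0]
}}

```text
clock: 7.95
eef_pos: [0.6245, -0.2664, 0.0302]
tool_rot: [[0.991, -0.134, 0.001], [-0.134, -0.991, -0.0], [0.001, 0.0, -1.0]]
wrist_force: [-0.3, 0.3, 0.0]
width: 0.0283
finger_force: 0.1
```

{"method": "jog_arm", "body": {
  "plan": [1,0,0,0,0,1,0,0,0,0]
}}

```text
clock: 8.15
eef_pos: [0.6246, -0.2665, 0.0303]
tool_rot: [[0.991, -0.134, 0.001], [-0.134, -0.991, -0.0], [0.001, 0.0, -1.0]]
wrist_force: [-0.8, -0.8, 1.8]
width: 0.025
finger_force: 30.2
```

Run:
```python
from h import *
s=readout.sense(); print(s["eef_pos"],s["width"],s["finger_force"],s["wrist_force"])
go(.4602,.0957,.14,-3.8)
im=vision.grab_frame("top")
for b in blobs("top",wood(im),.016,20): print(*b)
c=im[190:255,265:340]; cv2.imwrite("pics/c4.png",cv2.resize(c[:,:,::-1],None,fx=8,fy=8,interpolation=cv2.INTER_CUBIC))
```

```text
[ 0.62460365 -0.26646348  0.03032907] 0.02498927568488596 30.204582810401917 [-0.80706258 -0.78397666  1.80284894]
shift [-0.2113 -0.3369 -0.11  ] yaw now -7.7 twist rad -0.068 tilt [ 1.e-03 -4.e-04 -1.e+00] t 8.15
[621.4 225.1] [ 0.4314 -0.8838] 98 52 89.7
[300.3 225.3] [0.4567 0.0615] 124 118 -2.3
[405.7 179.7] [ 0.5814 -0.2586] 36 29 -2.1
[156.4  98.8] [0.8459 0.5066] 102 21 0.8
[469.4  90. ] [ 0.8543 -0.464 ] 54 53 88.2
[442.7  87.4] [ 0.8655 -0.3833] 40 37 -46.1
```

View pics/c4.png

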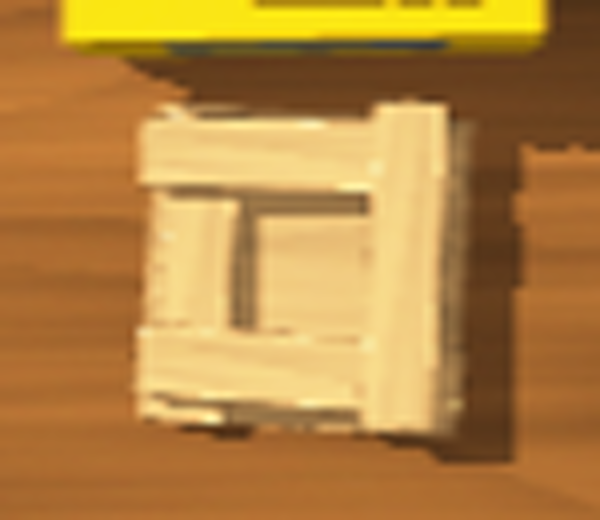

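Slat A lies on the dock's right side, corners about (376,103), (448,105), (435,433), (358,430) in the crop. I carry slat B across by a path that stays in front of the station.

{"method": "jog_arm", "body": {
  "plan": [1,0,0,-0.03,0,1,-0.02,0,-0.04,0,1,-0.04,0,-0.03,0,1,-0.048,-0.01,0,0,1,-0.045,-0.02,0,0,1,-0.035,-0.035,0,0,1,-0.0233,-0.044,0,0,1,0,-0.048,0,0]
}}

```text
clock: 9.0
eef_pos: [0.4313, -0.0824, 0.1292]
tool_rot: [[0.99, -0.138, -0.004], [-0.138, -0.99, -0.001], [-0.004, 0.002, -1.0]]
wrist_force: [2.4, 0.9, -0.8]
width: 0.0254
finger_force: 30.0
```

{"method": "jog_arm", "body": {
  "plan": [1,0,-0.048,0,0,1,0,-0.048,0,0,1,0,-0.048,0,0,1,0,-0.036,0,0,1,0,0,0,-0.068,1,0,0,0,0,1,0,0,0,0]
}}

```text
clock: 9.7
eef_pos: [0.4597, 0.0949, 0.1295]
tool_rot: [[0.998, -0.069, -0.001], [-0.069, -0.998, -0.001], [-0.001, 0.001, -1.0]]
wrist_force: [0.6, -0.2, -0.2]
width: 0.025
finger_force: 30.0
```

Run:
```python
from h import *
s=readout.sense(); print(s["eef_pos"],s["width"],s["finger_force"],s["wrist_force"])
f=lambda d:(np.array(d,float)+.5)/8-.5+[265,190]
w=plane("top",f([(376,103),(448,105),(435,433),(358,430)]),.052); print(w.round(4).tolist(),w.mean(0))
d=(w[0]+w[1]-w[2]-w[3])/2; print("yaw",np.degrees(np.arctan2(d[1],d[0])),np.hypot(*d))
go(.4602,.0957,.068,-3.8)
```

```text
[0.45970551 0.09490561 0.12951719] 0.025009020744448076 29.990210831165314 [ 0.57959069 -0.17751279 -0.24570828]
[[0.5142, 0.026], [0.513, -0.0005], [0.3934, 0.0065], [0.395, 0.0345]] [0.45389335 0.01664598]
yaw -3.7201863760197953 0.11964913597708697
shift [ 0.0005 -0.0009  0.0615] yaw now -3.95 twist rad -0.0026 tilt [-8.e-04 -1.e-03 -1.e+00] t 9.7
```

Slat A is within about 1 mm of its target. I lower slat B.

{"method": "jog_arm", "body": {
  "plan": [1,0.0005,-0.0008,0.025,-0.002,1,0,0,0.02,0,1,0,0,0.01,0,1,0,0,0.004,0,1,0,0,0.002,0,1,0,0,0.0005,0,1,0,0,0.0005,0,1,0,0,0,0]
}}

```text
clock: 10.5
eef_pos: [0.461, 0.0968, 0.0684]
tool_rot: [[0.998, -0.064, 0.001], [-0.064, -0.998, 0.0], [0.001, -0.0, -1.0]]
wrist_force: [-0.1, 0.4, -1.1]
width: 0.0252
finger_force: 30.0
```

{"method": "jog_arm", "body": {
  "plan": [1,0,0,0.001,0,1,0,0,0,0]
}}

```text
clock: 10.7
eef_pos: [0.4606, 0.0967, 0.0669]
tool_rot: [[0.998, -0.064, 0.0], [-0.064, -0.998, -0.0], [0.0, 0.0, -1.0]]
wrist_force: [-0.5, 0.1, -0.4]
width: 0.0254
finger_force: 30.0
```

{"method": "jog_arm", "body": {
  "plan": [1,0,0.0005,0.0009,0.002,1,0,0,0,0]
}}

```text
clock: 10.9
eef_pos: [0.4607, 0.0964, 0.0662]
tool_rot: [[0.998, -0.066, 0.0], [-0.066, -0.998, 0.0], [0.0, -0.0, -1.0]]
wrist_force: [-0.8, 1.0, 2.1]
width: 0.0252
finger_force: 30.3
```

{"method": "jog_arm", "body": {
  "plan": [0.5,0,0,0,0,0.4,0,0,0,0,0.3,0,0,0,0,0.3,0,0,-0.01,0,0.2,0,0,-0.03,0,0.1,0,0,-0.04,0,0,0,0,-0.04,0,0,0,0,-0.03,0]
}}

```text
clock: 11.7
eef_pos: [0.4612, 0.0965, 0.2193]
tool_rot: [[0.998, -0.066, 0.004], [-0.066, -0.998, 0.001], [0.004, -0.001, -1.0]]
wrist_force: [0.7, 0.3, -0.3]
width: 0.0854
finger_force: 0.0
```

{"method": "jog_arm", "body": {
  "plan": [0,-0.045,-0.03,-0.01,0,0,-0.045,-0.03,0,0,0,0,0,0,0]
}}

```text
clock: 12.0
eef_pos: [0.3766, 0.1616, 0.2262]
tool_rot: [[0.998, -0.056, -0.001], [-0.056, -0.998, 0.002], [-0.001, -0.002, -1.0]]
wrist_force: [0.7, 0.1, 0.2]
width: 0.0853
finger_force: 0.0
```

Run:
```python
from h import *
s=readout.sense(); print(s["eef_pos"],s["width"],s["qpos"].round(1))
go(.5623,.0474,.22,None)
im=vision.grab_frame("top")
c=im[190:255,265:340]; cv2.imwrite("pics/c5.png",cv2.resize(c[:,:,::-1],None,fx=8,fy=8,interpolation=cv2.INTER_CUBIC))
```

```text
[0.37663724 0.16161586 0.22618124] 0.08528347014774976 [  -1.6    3.7  -25.   108.5    1.6   68.1 -120.3]
shift [0.1917 0.1037 0.0058] yaw now -3.18 twist rad None tilt [-8.0e-04  1.6e-03 -1.0e+00] t 12.0
```

View pics/c5.png

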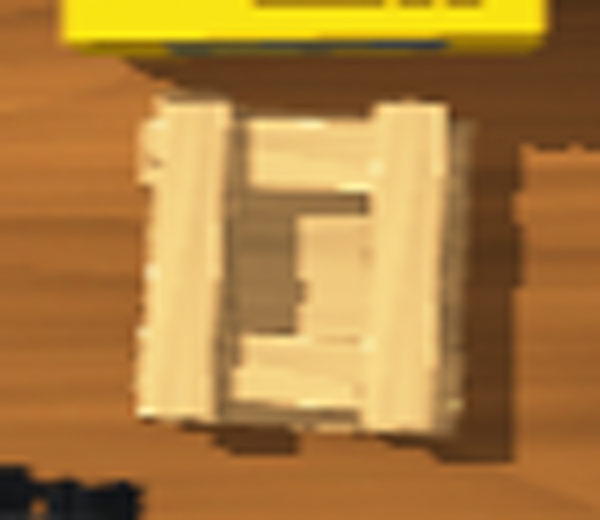

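Run:
```python
from h import *
im=vision.grab_frame("top"); g=im.mean(2)
f=lambda d:(np.array(d,float)+.5)/8-.5+[265,190]
print(plane("top",f([(165,100),(230,101),(217,418)]),.052).round(4).tolist())
from scipy.ndimage import map_coordinates as mc
for t,c,n in(("A",(.4539,.0164),1),("B",(.4607,.0960),1)):
    y=np.radians(-3.8);u=np.array([np.cos(y),np.sin(y)]);v=np.array([-u[1],u[0]])
    s=np.arange(-75,76,1.5)/1000
    p=np.mean([mc(g,proj("top",np.c_[np.array(c)+s[:,None]*u+w*v,np.full(len(s),.052)])[:,::-1].T,order=1) for w in(-.006,0,.006)],0)
    print(t,"along -75..-45",p[:21].astype(int).tolist(),"45..75",p[80:].astype(int).tolist())
    s=np.arange(-21,22,1.5)/1000
    for o in(-.02,0,.02):
        p=mc(g,proj("top",np.c_[np.array(c)+s[:,None]*v+o*u,np.full(len(s),.052)])[:,::-1].T,order=1); print("  across",p.astype(int).tolist())
```

```text
[[0.5169, 0.1036], [0.5161, 0.0797], [0.4003, 0.0858]]
A along -75..-45 [106, 107, 106, 105, 103, 101, 90, 73, 66, 68, 114, 163, 179, 191, 192, 192, 192, 192, 192, 192, 192] 45..75 [190, 190, 190, 190, 190, 190, 190, 190, 190, 188, 140, 91, 77, 66, 65, 63, 63, 64, 64, 64, 62]
  across [81, 90, 100, 100, 101, 134, 165, 181, 195, 192, 190, 190, 191, 190, 191, 191, 193, 195, 197, 198, 198, 197, 194, 190, 188, 187, 186, 186, 186]
  across [89, 100, 106, 108, 106, 116, 145, 167, 183, 190, 188, 187, 186, 187, 190, 192, 195, 196, 198, 198, 198, 192, 185, 181, 178, 181, 185, 185, 185]
  across [87, 98, 103, 105, 116, 132, 153, 176, 184, 189, 188, 185, 187, 189, 193, 196, 196, 196, 195, 195, 195, 192, 175, 155, 126, 104, 109, 114, 113]
B along -75..-45 [109, 108, 107, 106, 104, 103, 100, 90, 91, 110, 140, 177, 192, 192, 192, 192, 192, 192, 192, 192, 192] 45..75 [190, 190, 190, 189, 189, 190, 174, 136, 111, 97, 82, 68, 62, 62, 61, 60, 60, 61, 62, 66, 71]
  across [111, 106, 102, 100, 108, 122, 142, 165, 179, 188, 191, 190, 190, 190, 190, 190, 192, 194, 196, 200, 200, 200, 183, 166, 132, 99, 102, 104, 104]
  across [111, 109, 106, 103, 102, 128, 161, 179, 196, 193, 189, 187, 186, 186, 187, 190, 193, 196, 198, 198, 197, 191, 181, 161, 141, 121, 107, 107, 107]
  across [111, 108, 113, 116, 114, 115, 138, 161, 178, 191, 188, 186, 186, 188, 192, 195, 196, 197, 195, 194, 194, 187, 173, 152, 126, 112, 111, 111, 111]
```

Slat B is straight above its bottom slat, spanning about (165,100) to (217,418) in the crop. Its far tip only looks dark because it lies in the roof's shadow. Now I turn the tool across the handle bar.

{"method": "jog_arm", "body": {
  "plan": [0,0,0,0,-0.148,0,0,0,0,-0.148,0,0,0,0,-0.148,0,0,0,0,-0.148,0,0,0,0,-0.148,0,0,0,0,-0.148,0,0,0,0,-0.148,0,0,0,0,-0.148]
}}

```text
clock: 12.9
eef_pos: [0.383, 0.1552, 0.225]
tool_rot: [[0.435, 0.9, 0.0], [0.9, -0.435, -0.0], [-0.0, 0.0, -1.0]]
wrist_force: [0.1, 0.5, -0.3]
width: 0.0853
finger_force: 0.0
```

{"method": "jog_arm", "body": {
  "plan": [0,0,0,0,-0.148,0,0,0,0,-0.148,0,0,0,0,-0.127,0,0,0,0,0,0,0,0,0,0],
  "grip_force": 45
}}

```text
clock: 13.4
eef_pos: [0.3825, 0.1557, 0.225]
tool_rot: [[0.035, 0.999, -0.0], [0.999, -0.035, -0.0], [-0.0, -0.0, -1.0]]
wrist_force: [0.2, 0.3, -0.4]
width: 0.0855
finger_force: 0.0
```

Run:
```python
from h import *
s=readout.sense(); print(s["eef_pos"],s["qpos"].round(1))
go(.5623,.0474,.22,88.9)
```

```text
[0.38254389 0.15572969 0.22496704] [  3.    4.4 -28.9 108.1   2.3  68.  -28.8]
shift [-0.102   0.1834  0.005 ] yaw now 88.0 twist rad -0.0156 tilt [-1.e-04 -0.e+00 -1.e+00] t 13.4
```

{"method": "jog_arm", "body": {
  "plan": [0,-0.02,0.036,0,-0.0156,0,-0.021,0.037,0,0,0,-0.02,0.037,0,0,0,-0.02,0.037,0,0,0,-0.021,0.0364,0,0,0,0,0,0,0,0,0,0,0,0]
}}

```text
clock: 14.1
eef_pos: [0.5638, 0.0501, 0.224]
tool_rot: [[0.019, 1.0, -0.002], [1.0, -0.019, 0.0], [0.0, -0.002, -1.0]]
wrist_force: [-0.2, -0.2, 0.2]
width: 0.0859
finger_force: 0.0
```

Run:
```python
from h import *
go(.5623,.0474,.163,88.9)
a=vision.grab_frame("top")[140:240,260:360];b=vision.grab_frame("scene")[140:240,280:380]
cv2.imwrite("pics/c6.png",cv2.resize(np.hstack([a,b])[:,:,::-1],(800,400),interpolation=cv2.INTER_CUBIC))
```

```text
shift [-0.0027 -0.0013  0.061 ] yaw now 88.91 twist rad 0.0002 tilt [-1.9e-03  3.0e-04 -1.0e+00] t 14.1
```

View pics/c6.png

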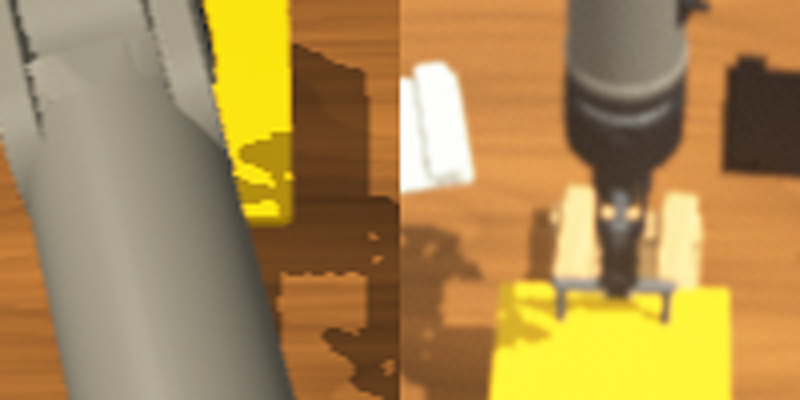

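In the scene crop both slats lie on the dock and the gripper is centred over the bar at about (617,288). I lower and close.

{"method": "jog_arm", "body": {
  "plan": [0,-0.0027,-0.0013,0.02,0,0,0,0,0.02,0,0,0,0,0.015,0,0,0,0,0.006,0,0,0,0,0,0,0.5,0,0,0,0,0.7,0,0,0,0,0.8,0,0,0,0]
}}

```text
clock: 15.0
eef_pos: [0.5626, 0.0488, 0.165]
tool_rot: [[0.015, 1.0, 0.002], [1.0, -0.015, 0.0], [0.0, 0.002, -1.0]]
wrist_force: [0.1, -0.6, 0.1]
width: 0.0439
finger_force: 0.0
```

{"method": "jog_arm", "body": {
  "plan": [1,0,0,0,0,1,0,0,0,0,1,0,0,0,0],
  "grip_force": 45
}}

```text
clock: 15.3
eef_pos: [0.5634, 0.0486, 0.1645]
tool_rot: [[0.015, 1.0, 0.003], [1.0, -0.015, 0.0], [0.0, 0.003, -1.0]]
wrist_force: [2.9, -0.3, -0.9]
width: 0.0103
finger_force: 43.8
```

Bar gripped. I swing the cover along the arc, first half.

{"method": "jog_arm", "body": {
  "plan": [1,0,0.0026,-0.0061,0,1,0,0.0029,-0.0059,0,1,0,0.0032,-0.0058,0,1,0,0.0035,-0.0056,0,1,0,0.0037,-0.0055,0,1,0,0.004,-0.0053,0,1,0,0.0042,-0.005,0,1,0,0.0045,-0.0048,0]
}}

```text
clock: 16.1
eef_pos: [0.5898, 0.0485, 0.208]
tool_rot: [[0.014, 1.0, -0.003], [1.0, -0.014, 0.0], [0.0, -0.003, -1.0]]
wrist_force: [0.4, 0.8, -5.4]
width: 0.01
finger_force: 43.7
```

{"method": "jog_arm", "body": {
  "plan": [1,0,0,0,0,1,0,0,0,0]
}}

```text
clock: 16.3
eef_pos: [0.5899, 0.0485, 0.2081]
tool_rot: [[0.014, 1.0, -0.002], [1.0, -0.014, 0.0], [0.0, -0.002, -1.0]]
wrist_force: [-0.3, 0.5, -3.8]
width: 0.0102
finger_force: 44.0
```

{"method": "jog_arm", "body": {
  "plan": [1,0,0.0047,-0.0046,0,1,0,0.005,-0.0044,0,1,0,0.0052,-0.0041,0,1,0,0.0054,-0.0039,0,1,0,0.0055,-0.0036,0,1,0,0.0057,-0.0033,0,1,0,0.0059,-0.003,0,1,0,0.006,-0.0028,0]
}}

```text
clock: 17.1
eef_pos: [0.6331, 0.0483, 0.2412]
tool_rot: [[0.014, 1.0, -0.001], [1.0, -0.014, 0.0], [0.0, -0.001, -1.0]]
wrist_force: [-9.9, 0.6, 12.6]
width: 0.0102
finger_force: 44.1
```

{"method": "jog_arm", "body": {
  "plan": [1,0,0,0,0,1,0,0,0,0]
}}

```text
clock: 17.3
eef_pos: [0.6342, 0.0484, 0.2418]
tool_rot: [[0.014, 1.0, 0.002], [1.0, -0.014, 0.001], [0.001, 0.002, -1.0]]
wrist_force: [-6.0, -0.6, 8.1]
width: 0.0101
finger_force: 44.4
```

Run:
```python
from h import *
s=readout.sense(); print(s["eef_pos"],s["wrist_force"],s["width"])
a=vision.grab_frame("top")[120:260,240:380];b=vision.grab_frame("scene")[140:280,270:410]
cv2.imwrite("pics/c7.png",cv2.resize(np.hstack([a,b])[:,:,::-1],(800,400),interpolation=cv2.INTER_CUBIC))
```

```text
[0.63418974 0.04837339 0.24184268] [-6.00118608 -0.63674185  8.12472721] 0.010089453557258921
```

View pics/c7.png

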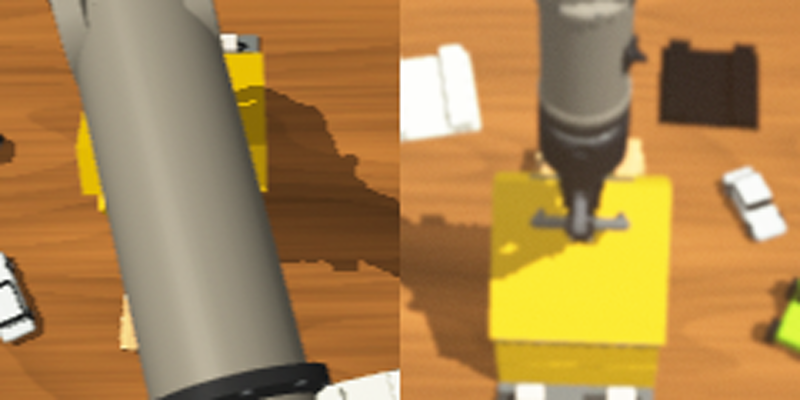

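The cover is up with the bar still in the grip (scene crop, bar at about (533–628,221), front edge at row 178). I check the angle from the pixels.

Run:
```python
from h import *
from scipy.optimize import brentq
def pt(a,b,th,hx,y=.047):  # a before, b above the hinge
    t=np.radians(th); return [hx-(a*np.cos(t)-b*np.sin(t)),y,.106+a*np.sin(t)+b*np.cos(t)]
im=vision.grab_frame("scene"); h=cv2.cvtColor(im,cv2.COLOR_RGB2HSV)
Y=cv2.inRange(h,(22,150,120),(33,255,255))
for hx in(.6873,.689):
  for nm,a,b,v0,v1 in(("bar",.125,.05,210.6,217.2),("front edge",.155,.005,None,140+178/2.857-.3)):
    s=lambda th:proj("scene",pt(a,b,th,hx))[0,1]
    print(hx,nm,"shut pred row",round(s(0),1),v0,"| row now",round(v1,1),[ (t,round(s(t),1)) for t in(35,40,45,50)])
for c in(306,308,310,348,352,354,356,358): print(c,np.where(Y[:,c]>0)[0][[0,-1]],end=" ")
for c in(318,322,344,347): print("\n",c,im[208:226,c].mean(1).astype(int).tolist(),h[208:226,c,1].tolist())
for t in(35,40,45,50,55): print(t,"front corners",[proj("scene",pt(.155,.005,t,.688,y))[0].round(1) for y in(.131,-.037)],"top",[proj("top",pt(.155,.005,t,.688,y))[0].round(1) for y in(.131,-.037)],"top low",[proj("top",pt(.155,-.048,t,.688,y))[0].round(1) for y in(.131,-.037)])
im=vision.grab_frame("top"); h=cv2.cvtColor(im,cv2.COLOR_RGB2HSV);Y=cv2.inRange(h,(22,150,60),(33,255,255))
for c in(268,270,272,274,276,322,325,328,330,332): r=np.where(Y[:,c]>0)[0]; print(c,r[[0,-1]] if len(r) else None,end=" ")
```

```text
0.6873 bar shut pred row 210.8 210.6 | row now 217.2 [(35, np.float64(213.5)), (40, np.float64(215.4)), (45, np.float64(217.7)), (50, np.float64(220.4))]
0.6873 front edge shut pred row 210.9 None | row now 202.0 [(35, np.float64(202.3)), (40, np.float64(202.6)), (45, np.float64(203.4)), (50, np.float64(204.7))]
0.689 bar shut pred row 211.3 210.6 | row now 217.2 [(35, np.float64(214.0)), (40, np.float64(216.0)), (45, np.float64(218.3)), (50, np.float64(221.0))]
0.689 front edge shut pred row 211.4 None | row now 202.0 [(35, np.float64(202.8)), (40, np.float64(203.1)), (45, np.float64(203.9)), (50, np.float64(205.2))]
306 [201 272] 308 [201 273] 310 [201 273] 348 [203 274] 352 [202 274] 354 [201 274] 356 [202 274] 358 [202 272] 
 318 [128, 127, 128, 128, 127, 119, 109, 104, 101, 98, 92, 100, 115, 125, 127, 125, 124, 127] [201, 203, 201, 197, 180, 143, 104, 67, 46, 41, 64, 129, 182, 200, 203, 205, 206, 201]

 322 [126, 130, 128, 126, 127, 126, 124, 117, 104, 98, 90, 97, 118, 125, 127, 127, 126, 125] [202, 196, 201, 202, 201, 202, 185, 136, 80, 50, 52, 115, 172, 199, 202, 204, 204, 205
[... 657 characters left out ...]
low [array([269.8, 190.4]), array([333.3, 189.1])]
45 front corners [array([364. , 204.5]), array([301.6, 202.7])] top [array([266.7, 171. ]), array([333.2, 169.5])] top low [array([269.1, 187.5]), array([333.4, 186.2])]
50 front corners [array([364.4, 205.8]), array([301.2, 204. ])] top [array([266.1, 166.3]), array([333.2, 164.8])] top low [array([268.3, 184.2]), array([333.4, 182.8])]
55 front corners [array([364.6, 207.5]), array([300.7, 205.7])] top [array([265.5, 161.4]), array([333.1, 159.9])] top low [array([267.6, 180.4]), array([333.3, 179. ])]
268 [162 183] 270 [163 187] 272 [172 187] 274 [181 187] 276 [189 194] 322 [139 152] 325 [138 164] 328 [138 176] 330 [138 184] 332 [161 186]
```

Both views put the cover at about 45°: the bar is at row 217.6 against 217.7 predicted, and the lower front edge at 187/186 against 187.5/186.2. I ease the radial preload a little and hold.

{"method": "jog_arm", "body": {
  "plan": [1,0,-0.0006,-0.0012,0,1,0,0,0,0,1,0,0,0,0,1,0,0,0,0]
}}

```text
clock: 17.9
eef_pos: [0.6335, 0.0483, 0.2415]
tool_rot: [[0.014, 1.0, 0.002], [1.0, -0.014, 0.001], [0.001, 0.002, -1.0]]
wrist_force: [-5.5, 0.6, 6.7]
width: 0.0102
finger_force: 44.4
```

{"method": "jog_arm", "body": {
  "plan": [1,0,0,0,0,1,0,0,0,0,1,0,0,0,0,1,0,0,0,0,1,0,0,0,0,1,0,0,0,0]
}}

```text
clock: 18.5
eef_pos: [0.6335, 0.0483, 0.2415]
tool_rot: [[0.014, 1.0, 0.002], [1.0, -0.014, 0.001], [0.001, 0.002, -1.0]]
wrist_force: [-6.4, 1.5, 6.9]
width: 0.01
finger_force: 44.4
```

Run:
```python
from h import *
im=vision.grab_frame("scene");h=cv2.cvtColor(im,cv2.COLOR_RGB2HSV)
for c in(319,344): r=np.arange(208,228);w=np.clip(190-h[208:228,c,1].astype(float),0,None);print(c,(w*r).sum()/w.sum())
im=vision.grab_frame("top");Y=cv2.inRange(cv2.cvtColor(im,cv2.COLOR_RGB2HSV),(22,150,60),(33,255,255))
print([np.where(Y[:,c]>0)[0][-1] for c in(270,272,332)])
for n in("scene","top"):
    for b in blobs(n,wood(vision.grab_frame(n)),.052,20):
        if abs(b[1][0]-.45)<.12 and abs(b[1][1]-.05)<.12: print(n,*b)
```

```text
319 216.05693069306932
344 217.57860615883305
[np.int64(187), np.int64(187), np.int64(186)]
scene [345.1 217.1] [0.5151 0.0831] 38 26 -80.4
scene [320.8 199.9] [0.4514 0.0085] 22 17 52.6
scene [351.5 194.8] [0.4307 0.111 ] 79 46 -19.8
scene [353.5 173.1] [0.3362 0.1157] 98 33 0.1
top [283.9 233.2] [0.427 0.111] 58 19 10.7
```

```bash
python3 -c "
from cell import bot
print(bot.close_job())"
```

```text
the job is handed in; nothing more can be done
None
```

I laid both slats on the dock as its third layer and handed the job in at about 19 s, still gripping the handle with the cover at 45° to within about a degree by both cameras; slat positions measured after release were within about 1 mm of target.

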